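# Feel along a curved row of sprung rollers

### The job

Check the sprung rollers of the curved roller rail by touch: with the gripper closed, run the fingertips along the row, following the curve from the end with the upright stop plate to the open end, in one low pass that lightly dips the middle of all five rollers in turn without pushing any of them right down to its stop. Then lift clear so that every roller is up again. Do not shift or lift the rail, and leave the socket, block and screwdriver alone.

Things in the scene. Friction and masses are not known exactly. Their poses are not given: they have to be found in the camera images.
- rail: Curved aluminium-grey metal channel, 56 mm wide, walls 40 mm high, loose on the bench (about 3 kg), turned any way. Five black rubber rollers stand in a row on an arc of radius 240 mm, 52 mm apart along it. Origin: underside, below the third roller's middle. z up; x along the row there, from the stop end to the open end; the arc's centre is 240 mm off on the +y side.
- stop (a point): Middle of the top edge of the upright metal stop plate at one end of the rail: 10 mm thick, 64 mm wide, 88 mm high, 52 mm beyond the first roller. The rail's other end has no plate.
- top1 (a point): Middle of the top of the first roller (next to the stop plate): 36 mm in diameter, 32 mm wide across the row, its top 70 mm above the bench and 30 mm above the channel's walls when up. The roller turns freely on its axle. The point rides up and down with the roller.
- roller1 (a joint): How far the first roller (next to the stop plate) is pushed down, m: 0 up, 0.012 down at its stop. A spring carries it: it begins to give at about 2 N, takes about 3.5 N when 5 mm down, 6 N at the stop, and rises again by itself.
- top2 (a point): Middle of the top of the second roller: 36 mm in diameter, 32 mm wide across the row, its top 70 mm above the bench and 30 mm above the channel's walls when up. The roller turns freely on its axle. The point rides up and down with the roller.
- roller2 (a joint): How far the second roller is pushed down, m: 0 up, 0.012 down at its stop. A spring carries it: it begins to give at about 2 N, takes about 3.5 N when 5 mm down, 6 N at the stop, and rises again by itself.
- top3 (a point): Middle of the top of the third (middle) roller: 36 mm in diameter, 32 mm wide across the row, its top 70 mm above the bench and 30 mm above the channel's walls when up. The roller turns freely on its axle. The point rides up and down with the roller.
- roller3 (a joint): How far the third (middle) roller is pushed down, m: 0 up, 0.012 down at its stop. A spring carries it: it begins to give at about 2 N, takes about 3.5 N when 5 mm down, 6 N at the stop, and rises again by itself.
- top4 (a point): Middle of the top of the fourth roller: 36 mm in diameter, 32 mm wide across the row, its top 70 mm above the bench and 30 mm above the channel's walls when up. The roller turns freely on its axle. The point rides up and down with the roller.
- roller4 (a joint): How far the fourth roller is pushed down, m: 0 up, 0.012 down at its stop. A spring carries it: it begins to give at about 2 N, takes about 3.5 N when 5 mm down, 6 N at the stop, and rises again by itself.
- top5 (a point): Middle of the top of the fifth roller (at the open end): 36 mm in diameter, 32 mm wide across the row, its top 70 mm above the bench and 30 mm above the channel's walls when up. The roller turns freely on its axle. The point rides up and down with the roller.
- roller5 (a joint): How far the fifth roller (at the open end) is pushed down, m: 0 up, 0.012 down at its stop. A spring carries it: it begins to give at about 2 N, takes about 3.5 N when 5 mm down, 6 N at the stop, and rises again by itself.
- socket: Bystander: deep steel wrench socket standing upright, 26 mm in diameter, 50 mm high; origin under its middle.
- block: Bystander: plain steel block, 50 x 30 x 30 mm; origin under its middle.
- driver: Bystander: screwdriver lying on the bench, 170 mm long, red handle; origin under its middle, x along it towards the tip.

How it is judged (in metres and radians):
On the way, in this order (a step that is already met when the one before it is completed fails the run):
1. roller 1 (counted from the stop plate) is dipped by at least 2 mm, the fingertips within 15 mm of its middle (value of joint roller1 above 0.002 m and horizontal distance between the grasp point and top1 below 0.015 m), for 0.05 s.
2. the fingertips pass low (not more than about 25 mm over the rollers) along the curve from roller 1 to roller 2 (horizontal distance between the grasp point and top1 below 0.036 m and horizontal distance between the grasp point and top2 below 0.036 m and z of the grasp point in the frame of rail below 0.115 m), for 0.03 s.
3. roller 2 (counted from the stop plate) is dipped by at least 2 mm, the fingertips within 15 mm of its middle (value of joint roller2 above 0.002 m and horizontal distance between the grasp point and top2 below 0.015 m), for 0.05 s.
4. the fingertips pass low (not more than about 25 mm over the rollers) along the curve from roller 2 to roller 3 (horizontal distance between the grasp point and top2 below 0.036 m and horizontal distance between the grasp point and top3 below 0.036 m and z of the grasp point in the frame of rail below 0.115 m), for 0.03 s.
5. roller 3 (counted from the stop plate) is dipped by at least 2 mm, the fingertips within 15 mm of its middle (value of joint roller3 above 0.002 m and horizontal distance between the grasp point and top3 below 0.015 m), for 0.05 s.
6. the fingertips pass low (not more than about 25 mm over the rollers) along the curve from roller 3 to roller 4 (horizontal distance between the grasp point and top3 below 0.036 m and horizontal distance between the grasp point and top4 below 0.036 m and z of the grasp point in the frame of rail below 0.115 m), for 0.03 s.
7. roller 4 (counted from the stop plate) is dipped by at least 2 mm, the fingertips within 15 mm of its middle (value of joint roller4 above 0.002 m and horizontal distance between the grasp point and top4 below 0.015 m), for 0.05 s.
8. the fingertips pass low (not more than about 25 mm over the rollers) along the curve from roller 4 to roller 5 (horizontal distance between the grasp point and top4 below 0.036 m and horizontal distance between the grasp point and top5 below 0.036 m and z of the grasp point in the frame of rail below 0.115 m), for 0.03 s.
9. roller 5 (counted from the stop plate) is dipped by at least 2 mm, the fingertips within 15 mm of its middle (value of joint roller5 above 0.002 m and horizontal distance between the grasp point and top5 below 0.015 m), for 0.05 s.
At the end, for the whole second after the job is handed in: After the pass all five rollers are up again (within 2 mm), and the rail, socket, block and screwdriver stand still within 15 mm of where they were (value of joint each of roller1, roller2, roller3, roller4, roller5 below 0.002 m and distance of each of rail, socket, block, driver from where it was at the start of the episode below 0.015 m and angle between rail's own z axis and vertical below 0.05 rad and linear speed of rail below 0.02 m/s); the robot touches nothing.
It fails at once if a roller is pushed right down (more than 11 of its 12 mm) (value of joint any of roller1, roller2, roller3, roller4, roller5 above 0.011 m).
It fails at once if the rail is shifted by more than 15 mm, lifted or tipped (distance of rail from where it was at the start of the episode above 0.015 m or angle between rail's own z axis and vertical above 0.1 rad).
It fails at once if the deep socket is moved by more than 15 mm or lifted (distance of socket from where it was at the start of the episode above 0.015 m).
It fails at once if the steel block is moved by more than 15 mm or lifted (distance of block from where it was at the start of the episode above 0.015 m).
It fails at once if the screwdriver is moved by more than 15 mm or lifted (distance of driver from where it was at the start of the episode above 0.015 m).
It also fails if it takes over 42 s, if anything falls off the work surface, if the arm or the gripper's body presses on something with over 40 N, if the wrist force passes 120 N, or if a joint passes its speed limit or range.

### The arm

A 6-joint arm with a two-finger parallel gripper is mounted at the origin on the work surface. World frame = base frame: x ahead of the robot, y to its left, z up, the work surface at z = 0. Lengths are in mm, angles in rad, forces in N, time in s.
With the tool pointing down it reaches from about 350 to 975 mm from the base axis. Payload 7.1 kg.
Tool frame: the origin (TCP) lies between the finger pads; the fingertips stand 8 mm ahead of it and the grasp point (between the pads) lies 11 mm behind it; x points along the fingers, y is the direction in which the jaws open and shut, and the axes are right-handed (so a half turn about x gives the same grasp; the last joint's range is limited). The gripper opens to 88 mm and grips with 3 to 60 N. Pads are 20 mm wide; open, the fingers measure 115 mm over their backs; the gripper's body (75 mm by 178 mm) begins 61 mm behind the grasp point.
Start: joints at [-1.182, 0.423, 1.63, -0, 1.089, -0.019], TCP at [247.885, -573.723, 230.675] pointing down, gripper open.
Joint ranges: [-3, 3], [-0.9, 2.11], [0.09, 2.58], [-1.31, 4.45], [0.11, 2.69], [-2.54, 2.54]. Speed limits (rad/s): [2.39, 2.39, 3.01, 3.14, 3.14, 3.14].

### API

Orientations are given as a rotation vector (axis times angle).
In Python, from workcell import ctrl gives the robot as it stands.
- The arm moves only by the tool apply_moves, never from a script. Its argument "increments" is a list of rows, each an object with "gripper": the opening in per cent of the stroke, from 0 (shut) to 100 (fully open); "delta_pos": the shift along the tool's x, y, z in cm, a list of three; "dr": the turn, a rotation vector about the tool's x, y, z in rad, a list of three. In form: [{"gripper": gripper, "delta_pos": [dx, dy, dz], "dr": [ax, ay, az]}, ...]. A call has exactly 5 rows; each row shifts and turns the commanded pose from where the row before left it, along the tool's axes as they then stand; what a row does not reach is not made up. A row lasts 1/12 s, in which the tool goes at most 41.7 mm and 7.16 degrees, less where a joint would pass 70% of its speed; a pose out of reach is approached as far as the arm can. A call with a gripper value outside its range is refused whole. The fingers move at their own pace and stop on an object; the grip force is fixed at half the most. Time passes only in rows, so rows that do not move let the fingers close, or fill a call up. It gives the time, the measured TCP pose, the force and the opening at its end, in the units of the state.
- ctrl.get_obs(): the state, without advancing time (a new reading comes with each control period).
- ctrl.get_image(name): name is "side" or "top"; returns a dict with "img" (480x640x3 uint8, red, green, blue), "range_z" (480x640 float32, mm along the optical axis (not along the pixel's ray), 0 where there is no reading), "mtx" (3x3 intrinsics, pixels), "k1" (the pictures are not rectified: a ray, as slopes to the right and down, at radius r is drawn at 1 + k1 r^2 times it, then the intrinsics apply), "rvec" (rotation vector, rad) and "tvec" (3), from world to camera coordinates, as OpenCV has them. Camera axes: x right, y down, z forward; pixel columns grow to the right and rows downward; lengths in mm; the calibration is good to about 2 mm. A picture is of the moment at which its call begins.
- ctrl.close_job(): hands the job in, once; it reports no verdict.
The state is a dict: "t": time; "qpos": joint angles; "qvel": joint speeds; "joint_torque": joint torques, N m; "ee_pos": TCP position; "orientation": TCP orientation; "ft_force": force on the tool from outside, world axes, zero at the start; "moment": the same for the moment, N m; "width": finger opening in mm.
Only numpy, scipy, OpenCV 4.12 (cv2) and the standard library are available. Lean on these libraries where they do the work, as an engineer would, in place of code of your own. Each camera call takes 0.05 s, during which the arm holds its last target. There are 200 camera calls.

## Working session

There is one attempt and no reset: what is moved stays moved. The work goes in short steps, Python scripts to look and compute and a tool call to move; the robot and the scene stay as the last step left them, time stands still between calls to the robot, and variables do not carry over. Pictures are saved under pics/ and viewed, about 8 in all and at most 12, crops included, and the job is handed in when it is done.

Besides the shell and the picture viewer there is one more tool, called after "Request:" as name(argument=value, ...), one argument or row to a line, values as JSON. apply_moves: Moves the arm, as the interface text tells. Its arguments: {"type":"object","properties":{"increments":{"type":"array","items":{"type":"object","properties":{"gripper":{"type":"number"},"delta_pos":{"type":"array","items":{"type":"number"}},"dr":{"type":"array","items":{"type":"number"}}}}}},"required":["increments"]}

```bash
mkdir -p pics; cat > h.py <<'E'
import numpy as np, cv2
from workcell import ctrl
from scipy.spatial.transform import Rotation as R
def world(d):
    K=np.array(d["mtx"]);k1=d["k1"];Rm=cv2.Rodrigues(np.array(d["rvec"],float))[0];t=np.array(d["tvec"],float).ravel()
    v,u=np.mgrid[0:480,0:640].astype(np.float32)
    p=cv2.undistortPoints(np.stack([u.ravel(),v.ravel()],1)[:,None].astype(float),K,np.array([k1,0,0,0.]))[:,0]
    z=d["range_z"].ravel()
    c=np.c_[p*z[:,None],z]
    return ((c-t)@Rm).reshape(480,640,3), p.reshape(480,640,2),Rm,t
E
python3 - <<'E'
from h import *
for n in("top","side"):
    d=ctrl.get_image(n);cv2.imwrite(f"pics/{n}0.png",d["img"][...,::-1]);np.savez(f"{n}0.npz",**d)
    W,_,Rm,t=world(d);print(n,-Rm.T@t,d["k1"],(d["range_z"]>0).mean())
    
print(ctrl.get_obs())
E
```

```text
top [464.63519071  30.24256874 732.37792326] 0.017046080394139827 0.9960481770833334
side [ 63.89366206 552.66714474 523.85115582] 0.056019682350131085 0.995810546875
{'t': 0.1, 'qpos': array([-1.18204514e+00,  4.23792885e-01,  1.63056272e+00, -1.25204220e-06,
        1.08862496e+00, -1.89841133e-02]), 'qvel': array([-1.69685601e-03, -2.54860180e-03, -4.55681984e-04, -3.61321379e-05,
       -1.28353579e-04,  6.68914577e-04]), 'joint_torque': array([-3.28891447e-04, -5.45614672e+01, -2.74325109e+01,  6.45350944e-02,
        1.87878020e-02, -4.45037040e-05]), 'ee_pos': array([ 247.68438383, -573.3095459 ,  229.98164103]), 'orientation': array([ 1.9973378 ,  0.41437507, -1.99786048]), 'ft_force': array([-0.37110575, -0.48406799,  0.49627652]), 'moment': array([-0.01492507,  0.0200459 ,  0.03097573]), 'width': 87.97271484898016}
```

View pics/top0.png

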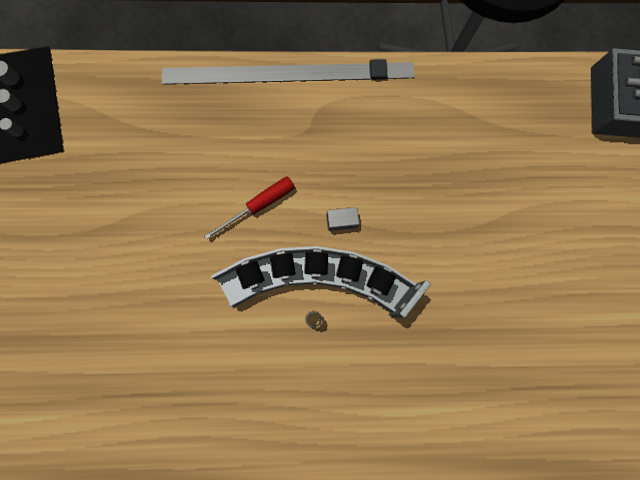

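View pics/side0.png

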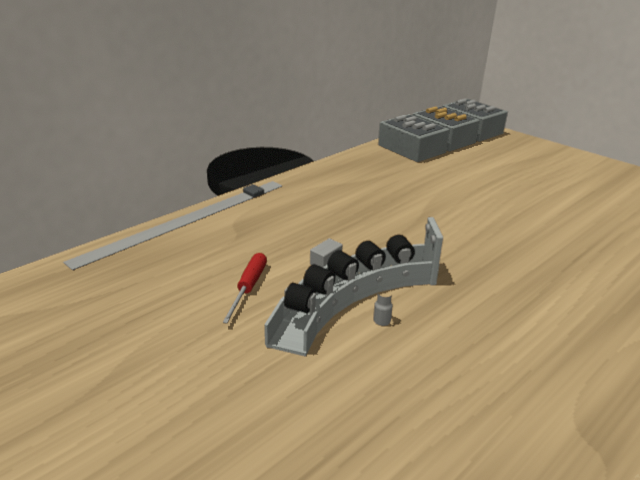

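Top view: the rollers run from roller 1 at about (381,281) to roller 5 at (250,272). The stop plate is at (417,300), the socket at (315,320) on the concave side, the block at (343,219) and the driver at (250,210). The side view agrees. Next I measure.

```bash
cat > m.py <<'E'
from h import *
from scipy.optimize import least_squares
L=[]
for n,box in (("top",(235,310,210,425)),("side",(225,325,275,425))):
    d=dict(np.load(f"{n}0.npz"));W,_,_,_=world(d)
    r0,r1,c0,c1=box
    m=np.zeros((480,640),bool);m[r0:r1,c0:c1]=1
    print(n,"bench z",np.median(W[...,2][(W[...,2]<15)&m]))
    k=m&(d["img"].max(2)<60)&(W[...,2]>58)
    nl,lab,st,ce=cv2.connectedComponentsWithStats(k.astype(np.uint8))
    P=[]
    for i in range(1,nl):
        if st[i,4]<30: continue
        w=W[lab==i]; top=np.percentile(w[:,2],95); 
        w2=w[w[:,2]>top-2.5]
        P.append(w2.mean(0)); print(st[i,4],ce[i].round(),"top",round(top,1),"crest",w2.mean(0).round(1),"all",w[:,:2].mean(0).round(1))
    k=m&(W[...,2]>80)
    print("stop",k.sum(),W[k].mean(0).round(1),W[k].min(0).round(),W[k].max(0).round())
    if len(P)==5:
        P=np.array(P)[:,:2];S=W[k].mean(0)[:2]
        P=P[np.argsort(np.linalg.norm(P-S,axis=1))]
        a=np.arange(-2,3)*52/240
        model=np.c_[240*np.sin(a),240-240*np.cos(a)]
        f=lambda s,q:q@np.array([[np.cos(s[2]),-np.sin(s[2])],[np.sin(s[2]),np.cos(s[2])]]).T+s[:2]
        th=np.arctan2(*(P[4]-P[0])[::-1])
        r=least_squares(lambda s:(f(s,model)-P).ravel(),[*P[2],th])
        ast=-3*52/240
        print("fit",r.x.round(3),"res",r.fun.reshape(-1,2).round(1).tolist());print("tops",f(r.x,model).round(1).tolist(),"stop pred",f(r.x,np.array([[240*np.sin(ast),240-240*np.cos(ast)]])).round(1))
        L.append(r.x)
d=dict(np.load("top0.npz"));W,_,_,_=world(d)
for nm,(u,v) in dict(socket=(315,320),block=(343,218),driverhandle=(270,197),drivertip=(210,237)).items(): print(nm,W[v,u].round())
E
python3 m.py
```

```text
top bench z 0.7124403524086096
475 [282. 264.] top 70.7 crest [545.7  59.7  76.5] all [545.6  59.4]
470 [316. 262.] top 70.8 crest [548.4   8.5  73.2] all [548.5   8.3]
465 [349. 268.] top 70.9 crest [540.7 -42.9  69.8] all [540.2 -42.2]
477 [249. 274.] top 70.7 crest [531.7 108.7  76.4] all [532.1 108.8]
471 [381. 280.] top 70.9 crest [520.7 -89.1  80. ] all [521.3 -89. ]
38 [411. 295.] top 86.8 crest [ 493.4 -128.    86.4] all [ 497.  -130.6]
stop 328 [ 489.2 -105.1  197.1] [ 465. -150.   80.] [519.  30. 732.]
side bench z -1.2626394927688576
269 [399. 243.] top 68.7 crest [509.  -76.5  76.3] all [514.3 -80.2]
279 [369. 249.] top 68.7 crest [533.6 -35.9  71.4] all [534.9 -34.4]
311 [341. 259.] top 68.6 crest [546.5  10.4  67.6] all [545.3  14.7]
341 [318. 274.] top 68.7 crest [536.3  69.2  74.2] all [538.7  68.7]
388 [299. 292.] top 68.7 crest [529.8 111.9  67.6] all [526.8 115.6]
stop 65 [ 63.9 552.7 523.9] [ 64. 553. 524.] [ 64. 553. 524.]
fit [519.975  16.817  -1.66 ] res [[21.2, 3.3], [-6.1, -1.5], [-26.6, 6.4], [-12.7, 0.8], [24.1, -9.0]]
tops [[551.1, 115.2], [530.2, 67.7], [520.0, 16.8], [521.0, -35.1], [533.1, -85.5]] stop pred [[581.7 157.1]]
socket [463.   9.  -0.]
block [625. -38.  31.]
driverhandle [663.  81.  24.]
drivertip [602. 183.  -2.]
```

```bash
sed -i 's/(W\[...,2\]>58)/(W[...,2]>58)\&(W[...,2]<75)/; s/(W\[...,2\]>80)/(W[...,2]>80)\&(W[...,2]<100)/; s/st\[i,4\]<30/st[i,4]<100/' m.py; python3 m.py
```

```text
top bench z 0.7124403524086096
473 [282. 265.] top 70.7 crest [546.5  60.   69.6] all [546.   59.5]
469 [316. 262.] top 70.8 crest [548.8   8.5  69.6] all [548.7   8.2]
465 [349. 268.] top 70.9 crest [540.7 -42.9  69.8] all [540.2 -42.2]
475 [249. 274.] top 70.6 crest [532.5 109.4  69.6] all [532.4 109.1]
468 [381. 280.] top 70.8 crest [521.5 -91.   69.6] all [521.6 -89.8]
stop 272 [ 494.2 -132.9   86.9] [ 477. -150.   80.] [ 519. -113.   91.]
fit [549.109   8.172   1.516] res [[-0.1, -0.2], [-0.0, -0.1], [0.3, -0.3], [-0.2, 0.0], [-0.0, 0.6]]
tops [[521.4, -91.2], [540.7, -43.0], [549.1, 8.2], [546.3, 60.0], [532.5, 110.0]] stop pred [[ 492.3 -134.2]]
side bench z -1.2626394927688576
267 [399. 243.] top 68.7 crest [517.8 -88.8  67.6] all [517.7 -84.9]
278 [369. 249.] top 68.7 crest [537.6 -40.9  67.5] all [536.6 -36.5]
311 [341. 259.] top 68.6 crest [546.5  10.4  67.6] all [545.3  14.7]
339 [318. 274.] top 68.7 crest [543.1  62.1  67.6] all [541.5  65.8]
388 [299. 292.] top 68.7 crest [529.8 111.9  67.6] all [526.8 115.6]m.py:18: RuntimeWarning: Mean of empty slice.
  print("stop",k.sum(),W[k].mean(0).round(1),W[k].min(0).round(),W[k].max(0).round())
  ret = um.true_divide(
Traceback (most recent call last):
  File "m.py", line 18, in <module>
    print("stop",k.sum(),W[k].mean(0).round(1),W[k].min(0).round(),W[k].max(0).round())
                                               ~~~~~~~~^^^
ValueError: zero-size array to reduction operation minimum which has no identity
```

```bash
cat > g.py <<'E'
from h import *
T=np.array([[521.4,-91.2],[540.7,-43.0],[549.1,8.2],[546.3,60.0],[532.5,110.0]])
o=ctrl.get_obs();M=R.from_rotvec(o["orientation"]).as_matrix()
print("t",o["t"],"pos",o["ee_pos"].round(1),"w",o["width"],"F",o["ft_force"].round(2));print(M.round(4))
gp=o["ee_pos"]-11*M[:,0]
print("grasp",gp.round(1),"tip z",(o["ee_pos"]+8*M[:,0])[2])
for t in T: print(((np.r_[t,gp[2]]-gp)@M/10).round(2),end=' ')
E
python3 g.py
```

```text
t 0.1 pos [ 247.7 -573.3  230. ] w 87.97271484898016 F [-0.37 -0.48  0.5 ]
[[-5.000e-04  3.965e-01 -9.180e-01]
 [ 1.300e-03 -9.180e-01 -3.965e-01]
 [-1.000e+00 -1.400e-03 -0.000e+00]]
grasp [ 247.7 -573.3  241. ] tip z 221.98164873688472
[  0.05 -33.41 -44.24] [  0.05 -37.07 -47.93] [  0.06 -41.43 -50.73] [  0.07 -46.3  -52.53] [  0.07 -51.44 -53.24]
```

Request:
apply_moves(
  increments=[
    {"gripper": 0,"delta_pos": [0,-2.2,-2.9],"dr": [0,0,0]},
    {"gripper": 0,"delta_pos": [0,-2.2,-2.9],"dr": [0,0,0]},
    {"gripper": 0,"delta_pos": [0,-2.2,-2.9],"dr": [0,0,0]},
    {"gripper": 0,"delta_pos": [0,-2.2,-2.9],"dr": [0,0,0]},
    {"gripper": 0,"delta_pos": [0,-2.2,-2.9],"dr": [0,0,0]},
  ],
)

```text
t: 0.52
ee_pos: [337.6, -413.6, 230.3]
orientation: [1.997, 0.413, -1.998]
ft_force: [0.6, 0.3, -0.1]
width: 58.4
```

Request:
apply_moves(
  increments=[
    {"gripper": 0,"delta_pos": [0,-2.2,-2.9],"dr": [0,0,0]},
    {"gripper": 0,"delta_pos": [0,-2.2,-2.9],"dr": [0,0,0]},
    {"gripper": 0,"delta_pos": [0,-2.2,-2.9],"dr": [0,0,0]},
    {"gripper": 0,"delta_pos": [0,-2.2,-2.9],"dr": [0,0,0]},
    {"gripper": 0,"delta_pos": [0,-2.2,-2.9],"dr": [0,0,0]},
  ],
)

```text
t: 0.93
ee_pos: [427.2, -255.0, 230.5]
orientation: [1.997, 0.413, -1.997]
ft_force: [-0.2, -0.9, -0.0]
width: 24.7
```

Request:
apply_moves(
  increments=[
    {"gripper": 0,"delta_pos": [0,-2.2,-2.9],"dr": [0,0,0]},
    {"gripper": 0,"delta_pos": [0,-2.2,-2.9],"dr": [0,0,0]},
    {"gripper": 0,"delta_pos": [0,-2.2,-2.9],"dr": [0,0,0]},
    {"gripper": 0,"delta_pos": [0,-2.2,-2.9],"dr": [0,0,0]},
    {"gripper": 0,"delta_pos": [0,-2.2,-2.9],"dr": [0,0,0]},
  ],
)

```text
t: 1.35
ee_pos: [516.7, -96.4, 230.5]
orientation: [1.997, 0.413, -1.997]
ft_force: [-0.0, -0.6, 0.0]
width: 0.7
```

Request:
apply_moves(
  increments=[
    {"gripper": 0,"delta_pos": [2,-0.4,-0.7],"dr": [0,0,0]},
    {"gripper": 0,"delta_pos": [3,0,0],"dr": [0,0,0]},
    {"gripper": 0,"delta_pos": [3,0,0],"dr": [0,0,0]},
    {"gripper": 0,"delta_pos": [3,0,0],"dr": [0,0,0]},
    {"gripper": 0,"delta_pos": [0,0,0],"dr": [0,0,0]},
  ],
)

```text
t: 1.77
ee_pos: [517.3, -90.8, 115.7]
orientation: [1.989, 0.418, -2.007]
ft_force: [-1.4, -0.0, -0.3]
width: 0.6
```

```bash
python3 g.py; python3 - <<'E'
from h import *
d=ctrl.get_image("side");cv2.imwrite("pics/s1.png",cv2.resize(d["img"][180:360,230:470,::-1],None,fx=3,fy=3))
E
```

```text
t 1.7667 pos [517.3 -90.8 115.7] w 0.5893742325431774 F [-1.37 -0.02 -0.27]
[[-0.0094  0.397  -0.9178]
 [ 0.0019 -0.9178 -0.3971]
 [-1.     -0.0055  0.0079]]
grasp [517.4 -90.8 126.7] tip z 107.7075818028419
[-0.    0.19 -0.35] [-0.01 -3.47 -4.04] [-0.01 -7.83 -6.84] [  0.   -12.7   -8.64] [  0.02 -17.83  -9.36]
```

View pics/s1.png

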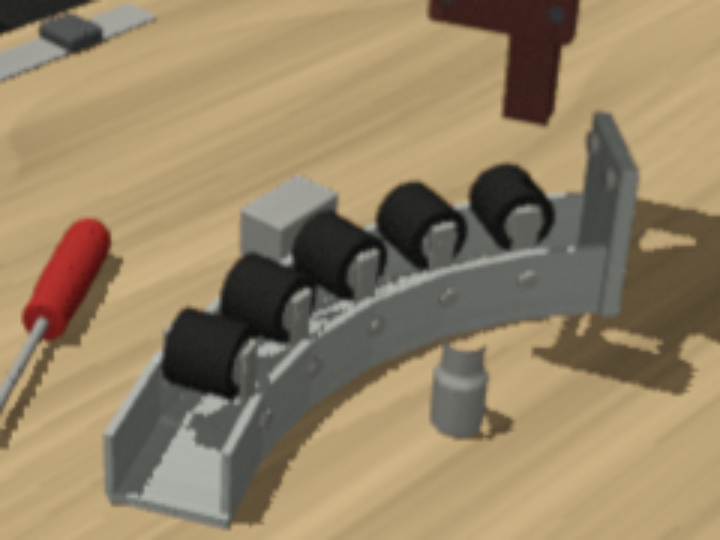

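The closed fingers hang over roller 1 (crop about (528,120)), and all the rollers are up. The measured z of 115.7 is lower than I expected, so I let the arm settle before descending.

Request:
apply_moves(
  increments=[
    {"gripper": 0,"delta_pos": [0,0,0],"dr": [0,0,0]},
    {"gripper": 0,"delta_pos": [0,0,0],"dr": [0,0,0]},
    {"gripper": 0,"delta_pos": [0,0,0],"dr": [0,0,0]},
    {"gripper": 0,"delta_pos": [0,0,0],"dr": [0,0,0]},
    {"gripper": 0,"delta_pos": [0,0,0],"dr": [0,0,0]},
  ],
)

```text
t: 2.23
ee_pos: [521.9, -92.0, 121.9]
orientation: [1.999, 0.412, -1.995]
ft_force: [-0.3, 0.3, 0.4]
width: 0.7
```

```bash
python3 g.py
```

```text
t 2.2333 pos [521.9 -92.  121.9] w 0.7010515341458048 F [-0.25  0.3   0.37]
[[ 2.200e-03  3.965e-01 -9.180e-01]
 [-4.000e-04 -9.180e-01 -3.965e-01]
 [-1.000e+00  1.300e-03 -1.800e-03]]
grasp [521.9 -92.  132.9] tip z 113.91122297122179
[-0.   -0.09  0.01] [ 0.   -3.75 -3.67] [ 0.   -8.12 -6.48] [ -0.   -12.99  -8.27] [-1.000e-02 -1.812e+01 -8.990e+00]
```

Request:
apply_moves(
  increments=[
    {"gripper": 0,"delta_pos": [0.8,0,0],"dr": [0,0,0]},
    {"gripper": 0,"delta_pos": [1.0,0,0],"dr": [0,0,0]},
    {"gripper": 0,"delta_pos": [0.8,0,0],"dr": [0,0,0]},
    {"gripper": 0,"delta_pos": [0.5,0,0],"dr": [0,0,0]},
    {"gripper": 0,"delta_pos": [0.3,0,0],"dr": [0,0,0]},
  ],
)

```text
t: 2.65
ee_pos: [520.4, -91.6, 85.2]
orientation: [1.995, 0.414, -1.999]
ft_force: [-0.4, -0.4, 0.3]
width: 0.1
```

Request:
apply_moves(
  increments=[
    {"gripper": 0,"delta_pos": [0,0,0],"dr": [0,0,0]},
    {"gripper": 0,"delta_pos": [0,0,0],"dr": [0,0,0]},
    {"gripper": 0,"delta_pos": [0,0,0],"dr": [0,0,0]},
    {"gripper": 0,"delta_pos": [0,0,0],"dr": [0,0,0]},
    {"gripper": 0,"delta_pos": [0,0,0],"dr": [0,0,0]},
  ],
)

```text
t: 3.07
ee_pos: [521.4, -91.9, 87.0]
orientation: [1.998, 0.413, -1.996]
ft_force: [-0.5, 0.4, 0.5]
width: 0.7
```

```bash
python3 g.py
```

```text
t 3.0667 pos [521.4 -91.9  87. ] w 0.6976933948160902 F [-0.53  0.42  0.55]
[[ 7.000e-04  3.966e-01 -9.180e-01]
 [-1.000e-04 -9.180e-01 -3.966e-01]
 [-1.000e+00  4.000e-04 -6.000e-04]]
grasp [521.4 -91.9  98. ] tip z 79.01886727245332
[-0.   -0.06 -0.02] [ 0.   -3.72 -3.71] [ 0.   -8.09 -6.51] [ -0.   -12.95  -8.31] [ -0.   -18.09  -9.02]
```

Request:
apply_moves(
  increments=[
    {"gripper": 0,"delta_pos": [0.3,-0.05,0],"dr": [0,0,0]},
    {"gripper": 0,"delta_pos": [0.4,0,0],"dr": [0,0,0]},
    {"gripper": 0,"delta_pos": [0.3,0,0],"dr": [0,0,0]},
    {"gripper": 0,"delta_pos": [0.2,0,0],"dr": [0,0,0]},
    {"gripper": 0,"delta_pos": [0.1,0,0],"dr": [0,0,0]},
  ],
)

```text
t: 3.48
ee_pos: [521.1, -91.4, 73.5]
orientation: [1.997, 0.413, -1.997]
ft_force: [-0.9, -0.2, 3.4]
width: 0.9
```

Request:
apply_moves(
  increments=[
    {"gripper": 0,"delta_pos": [0,0,0],"dr": [0,0,0]},
    {"gripper": 0,"delta_pos": [0,0,0],"dr": [0,0,0]},
    {"gripper": 0,"delta_pos": [0,0,0],"dr": [0,0,0]},
    {"gripper": 0,"delta_pos": [0,0,0],"dr": [0,0,0]},
    {"gripper": 0,"delta_pos": [0,0,0],"dr": [0,0,0]},
  ],
)

```text
t: 3.9
ee_pos: [521.1, -91.4, 73.8]
orientation: [1.997, 0.413, -1.997]
ft_force: [0.7, 0.2, 3.0]
width: 0.3
```

```bash
python3 g.py;  python3 - <<'E'
from h import *
d=ctrl.get_image("side");cv2.imwrite("pics/s2.png",cv2.resize(d["img"][180:360,230:470,::-1],None,fx=3,fy=3))
E
```

```text
t 3.9 pos [521.1 -91.4  73.8] w 0.29393023809374325 F [0.69 0.22 3.  ]
[[ 3.000e-04  3.966e-01 -9.180e-01]
 [-1.000e-04 -9.180e-01 -3.966e-01]
 [-1.000e+00  2.000e-04 -2.000e-04]]
grasp [521.1 -91.4  84.8] tip z 65.80620482182488
[ 0.   -0.01 -0.04] [ 0.   -3.66 -3.72] [ 0.   -8.03 -6.52] [ -0.   -12.9   -8.32] [ -0.   -18.04  -9.04]
```

View pics/s2.png

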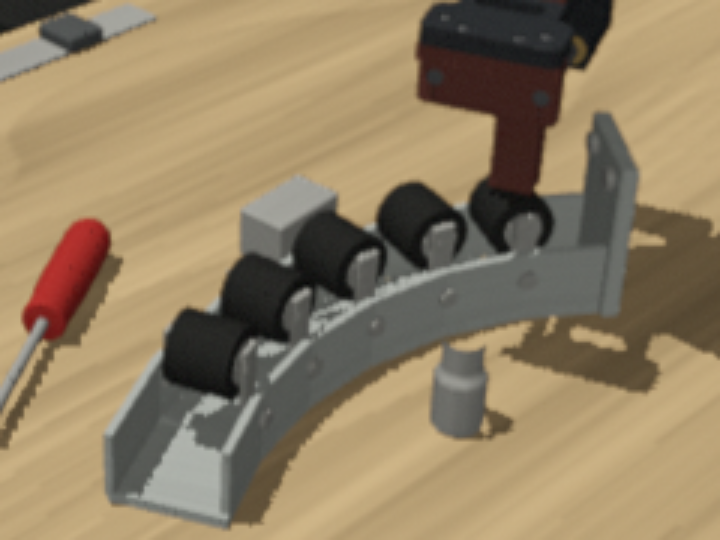

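Roller 1 is visibly dipped under the fingertips (crop about (512,190)). Fz of about 3 N means about 4 mm down. I go on to roller 2.

Request:
apply_moves(
  increments=[
    {"gripper": 0,"delta_pos": [0.05,-0.5,-0.5],"dr": [0,0,0]},
    {"gripper": 0,"delta_pos": [0,-0.9,-0.9],"dr": [0,0,0]},
    {"gripper": 0,"delta_pos": [0,-0.9,-0.95],"dr": [0,0,0]},
    {"gripper": 0,"delta_pos": [0,-0.9,-0.9],"dr": [0,0,0]},
    {"gripper": 0,"delta_pos": [0,-0.45,-0.45],"dr": [0,0,0]},
  ],
)

```text
t: 4.37
ee_pos: [540.2, -40.9, 72.9]
orientation: [1.995, 0.415, -1.998]
ft_force: [-3.8, 1.6, 3.5]
width: 0.6
```

Request:
apply_moves(
  increments=[
    {"gripper": 0,"delta_pos": [0,0,0],"dr": [0,0,0]},
    {"gripper": 0,"delta_pos": [0,0,0],"dr": [0,0,0]},
    {"gripper": 0,"delta_pos": [0,0,0],"dr": [0,0,0]},
    {"gripper": 0,"delta_pos": [0,0,0],"dr": [0,0,0]},
    {"gripper": 0,"delta_pos": [0,0,0],"dr": [0,0,0]},
  ],
)

```text
t: 4.78
ee_pos: [540.2, -43.5, 73.1]
orientation: [1.997, 0.413, -1.998]
ft_force: [-2.4, 1.5, 3.3]
width: 0.3
```

```bash
python3 g.py
```

```text
t 4.7833 pos [540.2 -43.5  73.1] w 0.32189481329422776 F [-2.43  1.49  3.25]
[[-4.000e-04  3.961e-01 -9.182e-01]
 [ 0.000e+00 -9.182e-01 -3.961e-01]
 [-1.000e+00 -2.000e-04  4.000e-04]]
grasp [540.2 -43.5  84.1] tip z 65.14522415266933
[0.   3.63 3.61] [-0.   -0.03 -0.07] [-0.   -4.4  -2.87] [ 0.   -9.26 -4.66] [  0.   -14.4   -5.38]
```

Request:
apply_moves(
  increments=[
    {"gripper": 0,"delta_pos": [0,-0.6,-0.5],"dr": [0,0,0]},
    {"gripper": 0,"delta_pos": [0,-1.0,-0.75],"dr": [0,0,0]},
    {"gripper": 0,"delta_pos": [0,-1.2,-0.75],"dr": [0,0,0]},
    {"gripper": 0,"delta_pos": [0,-1.0,-0.55],"dr": [0,0,0]},
    {"gripper": 0,"delta_pos": [0,-0.6,-0.3],"dr": [0,0,0]},
  ],
)

```text
t: 5.2
ee_pos: [550.1, 10.2, 73.4]
orientation: [1.998, 0.414, -1.995]
ft_force: [0.2, 1.0, 3.2]
width: 0.5
```

Request:
apply_moves(
  increments=[
    {"gripper": 0,"delta_pos": [0,0,0],"dr": [0,0,0]},
    {"gripper": 0,"delta_pos": [0,0,0],"dr": [0,0,0]},
    {"gripper": 0,"delta_pos": [0,0,0],"dr": [0,0,0]},
    {"gripper": 0,"delta_pos": [0,0,0],"dr": [0,0,0]},
    {"gripper": 0,"delta_pos": [0,0,0],"dr": [0,0,0]},
  ],
)

```text
t: 5.62
ee_pos: [549.8, 8.1, 73.4]
orientation: [1.999, 0.412, -1.996]
ft_force: [2.8, -0.2, 3.6]
width: 0.3
```

```bash
python3 g.py; python3 - <<'E'
from h import *
d=ctrl.get_image("side");cv2.imwrite("pics/s3.png",cv2.resize(d["img"][180:360,230:470,::-1],None,fx=3,fy=3))
E
```

```text
t 5.6167 pos [549.8   8.1  73.4] w 0.27749482948553567 F [ 2.8  -0.21  3.63]
[[ 1.300e-03  3.960e-01 -9.182e-01]
 [-0.000e+00 -9.182e-01 -3.960e-01]
 [-1.000e+00  5.000e-04 -1.200e-03]]
grasp [549.8   8.1  84.4] tip z 65.397697075578
[-0.    7.99  6.54] [-0.    4.33  2.85] [-0.   -0.04  0.06] [-0.   -4.9  -1.74] [ -0.   -10.04  -2.45]
```

View pics/s3.png

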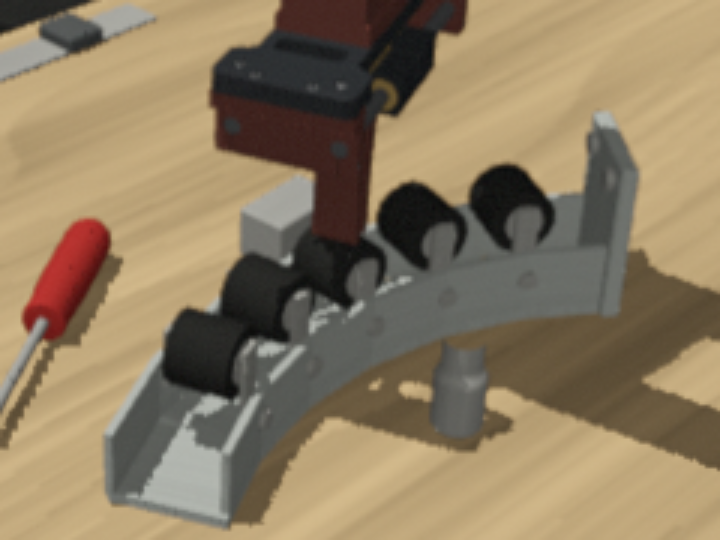

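The fingers dip roller 3 at crop about (340,240). Rollers 1 and 2 have risen again, and the rail has not moved. I continue to rollers 4 and 5.

Request:
apply_moves(
  increments=[
    {"gripper": 0,"delta_pos": [0,-0.7,-0.35],"dr": [0,0,0]},
    {"gripper": 0,"delta_pos": [0,-1.2,-0.45],"dr": [0,0,0]},
    {"gripper": 0,"delta_pos": [0,-1.2,-0.4],"dr": [0,0,0]},
    {"gripper": 0,"delta_pos": [0,-1.1,-0.35],"dr": [0,0,0]},
    {"gripper": 0,"delta_pos": [0,-0.65,-0.2],"dr": [0,0,0]},
  ],
)

```text
t: 6.08
ee_pos: [544.5, 61.9, 72.8]
orientation: [1.994, 0.415, -1.999]
ft_force: [-1.9, -0.7, 3.9]
width: 0.4
```

Request:
apply_moves(
  increments=[
    {"gripper": 0,"delta_pos": [0,0,0],"dr": [0,0,0]},
    {"gripper": 0,"delta_pos": [0,0,0],"dr": [0,0,0]},
    {"gripper": 0,"delta_pos": [0,0,0],"dr": [0,0,0]},
    {"gripper": 0,"delta_pos": [0,0,0],"dr": [0,0,0]},
    {"gripper": 0,"delta_pos": [0,0,0],"dr": [0,0,0]},
  ],
)

```text
t: 6.5
ee_pos: [545.8, 59.6, 73.1]
orientation: [1.997, 0.412, -1.998]
ft_force: [-2.1, -1.1, 3.0]
width: 0.1
```

```bash
python3 g.py
```

```text
t 6.5 pos [545.8  59.6  73.1] w 0.1291785381652812 F [-2.06 -1.06  2.96]
[[-5.000e-04  3.961e-01 -9.182e-01]
 [-1.000e-04 -9.182e-01 -3.961e-01]
 [-1.000e+00 -1.000e-04  5.000e-04]]
grasp [545.8  59.6  84.1] tip z 65.1089008332617
[ 0.   12.88  8.22] [0.   9.21 4.53] [0.   4.85 1.73] [-0.   -0.02 -0.06] [ 0.   -5.16 -0.77]
```

Request:
apply_moves(
  increments=[
    {"gripper": 0,"delta_pos": [0,-0.7,-0.15],"dr": [0,0,0]},
    {"gripper": 0,"delta_pos": [0,-1.25,-0.25],"dr": [0,0,0]},
    {"gripper": 0,"delta_pos": [0,-1.35,-0.2],"dr": [0,0,0]},
    {"gripper": 0,"delta_pos": [0,-1.2,-0.1],"dr": [0,0,0]},
    {"gripper": 0,"delta_pos": [0,-0.65,-0.05],"dr": [0,0,0]},
  ],
)

```text
t: 6.92
ee_pos: [531.9, 112.2, 73.3]
orientation: [1.996, 0.414, -1.996]
ft_force: [-1.9, -0.7, 3.1]
width: 0.5
```

Request:
apply_moves(
  increments=[
    {"gripper": 0,"delta_pos": [0,0,0],"dr": [0,0,0]},
    {"gripper": 0,"delta_pos": [0,0,0],"dr": [0,0,0]},
    {"gripper": 0,"delta_pos": [0,0,0],"dr": [0,0,0]},
    {"gripper": 0,"delta_pos": [0,0,0],"dr": [0,0,0]},
    {"gripper": 0,"delta_pos": [0,0,0],"dr": [0,0,0]},
  ],
)

```text
t: 7.33
ee_pos: [532.8, 109.9, 73.2]
orientation: [1.998, 0.412, -1.997]
ft_force: [-0.9, -0.6, 4.7]
width: 0.2
```

```bash
python3 g.py; python3 - <<'E'
from h import *
d=ctrl.get_image("side");cv2.imwrite("pics/s4.png",cv2.resize(d["img"][180:360,230:470,::-1],None,fx=3,fy=3))
E
```

```text
t 7.3333 pos [532.8 109.9  73.2] w 0.1736606003454537 F [-0.91 -0.58  4.68]
[[ 4.000e-04  3.961e-01 -9.182e-01]
 [ 0.000e+00 -9.182e-01 -3.961e-01]
 [-1.000e+00  1.000e-04 -4.000e-04]]
grasp [532.8 109.9  84.2] tip z 65.24795982465878
[-0.   18.01  9.01] [-0.   14.35  5.33] [0.   9.98 2.53] [0.   5.12 0.73] [-0.   -0.02  0.02]
```

View pics/s4.png

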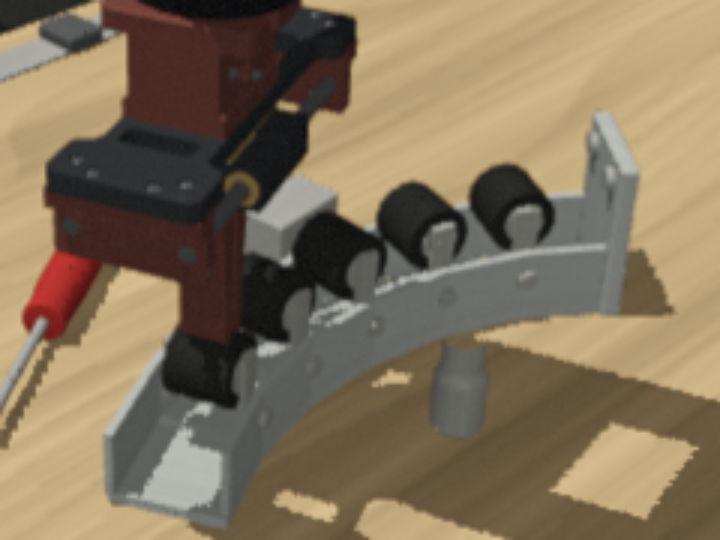

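Roller 5 is dipped at crop about (210,340), and rollers 1 to 4 are up. I lift straight up.

Request:
apply_moves(
  increments=[
    {"gripper": 0,"delta_pos": [-0.5,0,0],"dr": [0,0,0]},
    {"gripper": 0,"delta_pos": [-1.5,0,0],"dr": [0,0,0]},
    {"gripper": 0,"delta_pos": [-2.5,0,0],"dr": [0,0,0]},
    {"gripper": 0,"delta_pos": [-2.5,0,0],"dr": [0,0,0]},
    {"gripper": 0,"delta_pos": [-2.5,0,0],"dr": [0,0,0]},
  ],
)

```text
t: 7.8
ee_pos: [532.1, 109.9, 169.0]
orientation: [1.996, 0.413, -1.998]
ft_force: [0.4, -0.2, 0.4]
width: 0.5
```

Request:
apply_moves(
  increments=[
    {"gripper": 0,"delta_pos": [-2,0,0],"dr": [0,0,0]},
    {"gripper": 0,"delta_pos": [-1,0,0],"dr": [0,0,0]},
    {"gripper": 0,"delta_pos": [0,0,0],"dr": [0,0,0]},
    {"gripper": 0,"delta_pos": [0,0,0],"dr": [0,0,0]},
    {"gripper": 0,"delta_pos": [0,0,0],"dr": [0,0,0]},
  ],
)

```text
t: 8.22
ee_pos: [531.6, 110.0, 196.8]
orientation: [1.995, 0.413, -1.999]
ft_force: [-0.7, -0.7, -0.9]
width: 0.3
```

```bash
python3 g.py; python3 - <<'E'
from h import *
d=ctrl.get_image("side");cv2.imwrite("pics/s5.png",cv2.resize(d["img"][180:360,210:450,::-1],None,fx=3,fy=3))
a=np.load("side0.npz")["img"][225:360,210:450].astype(int);b=d["img"][225:360,210:450].astype(int)
W,_,_,_=world(d)
for i,(u,v) in enumerate([(399,243),(369,249),(341,259),(318,274),(299,292)]):
    w=W[v-14:v+10,u-14:u+14];k=(d["img"][v-14:v+10,u-14:u+14].max(2)<60)&(w[...,2]>55)&(w[...,2]<75);print(i+1,np.percentile(w[k][:,2],95).round(1))
E
```

```text
t 8.2167 pos [531.6 110.  196.8] w 0.34875094376599713 F [-0.68 -0.75 -0.85]
[[-2.100e-03  3.965e-01 -9.180e-01]
 [-4.000e-04 -9.180e-01 -3.965e-01]
 [-1.000e+00 -5.000e-04  2.100e-03]]
grasp [531.6 110.  207.8] tip z 188.8435111437254
[1.000e-02 1.807e+01 8.920e+00] [ 0.   14.41  5.23] [ 0.   10.04  2.43] [-0.    5.17  0.64] [-0.    0.03 -0.08] 1 68.6
2 68.6
3 68.5
4 68.5
5 68.5
```

View pics/s5.png

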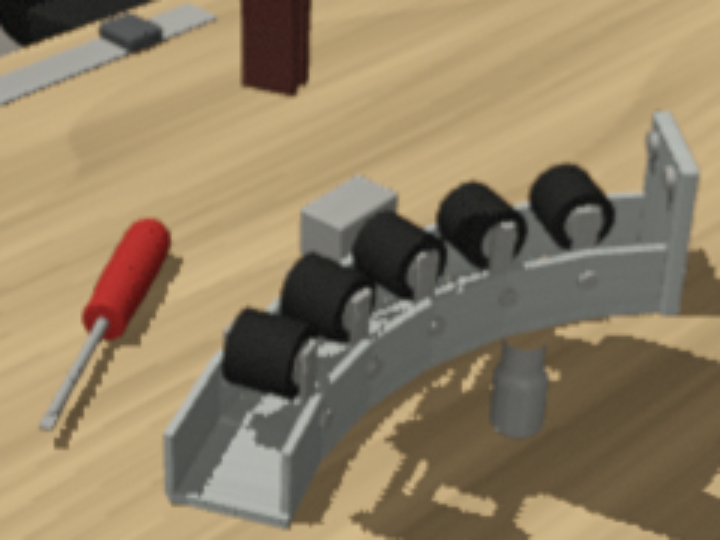

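The fingers are clear (crop about (275,90)). All five roller tops read 68.5 to 68.6 mm, against 68.6 to 68.7 before the pass. The rail, socket, block and driver have not visibly moved, so I hand the job in.

```bash
python3 -c "
from workcell import ctrl
print(ctrl.close_job())"
```

```text
the job is handed in; nothing more can be done
None
```

I ran the closed fingertips along the curve from the stop end to the open end in one low pass, pausing on all five rollers. I then lifted straight up and handed the job in at about 8.3 s; no verdict is reported.

- **Dips:** At each pause the fingertips were about 65–66 mm above the bench, which puts each roller about 4–5 mm down. The upward force read 3.0–4.7 N, below the 6 N of the end stop. The grasp point stood within about 1 mm of each measured roller middle. Camera calibration adds up to about 2 mm to that.
- **After the lift:** All five roller tops read 68.5–68.6 mm from the side camera, against 68.6–68.7 mm before. The fingertips hung about 189 mm above the bench, and the force reading was about 1 N, which is noise.
- **Rail and bystanders:** The rail, socket, block and screwdriver looked unmoved in the side pictures. I did not measure their positions again.
- **Readings that disagreed:**
  - The two cameras differed by about 2 mm on the roller tops (70.8 mm top, 68.7 mm side).
  - The first fast descent briefly overshot by about 5 mm, well above the rollers, so I went slower after that.
  - Sideways force reached about 4 N during the pass.

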